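Mirror the deburring tools for a left-handed colleague

ROBOT

A 6-joint arm with a two-finger parallel gripper is mounted at the origin on a cart in front of the work surface, level with it; the furniture and walls round the work are solid. World frame = base frame: x ahead of the robot, y to its left, z up, the work surface at z = 0. Lengths are in mm, angles in rad, forces in N, time in s.
With the tool pointing down it reaches from about 375 to 750 mm from the base axis. Payload 9 kg.
Tool frame: the origin (TCP) lies between the finger pads; the fingertips stand ahead of it and the grasp point (between the pads) lies 11 mm behind it (tcp_to_tips is the z of the fingertips in the tool frame, in mm); z points along the fingers, y is the direction in which the jaws open and shut (so a half turn about z gives the same grasp; the last joint's range is limited). The gripper opens to 85 mm and grips with 20 to 120 N. Pads are 22 mm wide; open, the fingers measure 114 mm over their backs; the gripper's body (76 mm by 85 mm) begins 54 mm behind the grasp point. The pads swing forward as they close: fully open they stand 13 mm farther back than shut.
Start: joints at [-1.429, 0.104, 0.097, 1.564, 0, 1.353], TCP at [211.263, -561.608, 239.331] pointing down, gripper open.
Joint ranges: [-2.99, 2.99], [-0.84, 1.86], [-1.1, 1.16], [-1.84, 2.11], [-1.51, 1.56], [-3.14, 3.14]. Speed limits (rad/s): [2.22, 2.22, 2.57, 3.14, 3.14, 3.14].

INTERFACE

Orientations are given as a unit quaternion [w, x, y, z].
In Python, from rig import * gives the robot as it stands.
- The arm moves only by the tool step_arm, never from a script. Its argument "rows" is text: rows parted by semicolons, each of 5 numbers parted by spaces: the finger opening in mm, from 0 to 85.4, then the shift along the tool's x, y, z in mm, then the turn about the tool's z in rad. In form: jaw x y z twist; .... A call has 1 to 10 rows; each row is the pose to reach, as a shift and turn from the pose commanded when the call began, along the tool's axes at that moment; what a row does not reach only later rows make up. A row lasts 1/12 s, in which the tool goes at most 41.7 mm and 7.16 degrees, less where a joint would pass 70% of its speed; a pose out of reach is approached as far as the arm can. A call with a gripper value outside its range is refused whole. The fingers move at their own pace and stop on an object; the grip force is fixed at half the most. Time passes only in rows, so rows that repeat a pose let the fingers close. It gives the time, the measured TCP pose, the force and the opening at its end, in the units of the state.
- get_state(): the state, without advancing time (a new reading comes with each control period).
- get_image(name): name is "scene" or "top"; returns a dict with "frame" (384x512x3 uint8, red, green, blue), "fx", "fy", "cx", "cy" (pixels), "dist_coeffs" ([k1, k2, p1, p2, k3] as OpenCV has them; the pictures are not rectified), "R" (3x3) and "t" (3): a world point X has camera coordinates R X + t. Camera axes: x right, y down, z forward; pixel columns grow to the right and rows downward; lengths in mm; the calibration is good to about 2 mm. A picture is of the moment at which its call begins. There is no depth.
- sign_off(): hands the job in, once; it reports no verdict.
The state is a dict: "clock": time; "joint_pos": joint angles; "qvel": joint speeds; "joint_efforts": joint torques, N m; "position": TCP position; "eef_rot": TCP orientation; "force": force on the tool from outside, world axes, zero at the start; "wrist_torque": the same for the moment, N m; "grip_width": finger opening in mm.
Only numpy, scipy, OpenCV 4.12 (cv2) and the standard library are available. Lean on these libraries where they do the work, as an engineer would, in place of code of your own. Each camera call takes 0.05 s, during which the arm holds its last target. There are 200 camera calls.

TASK

A left-handed colleague takes over this bench: move the four hand tools from the row of coloured cradles into the black four-place rack, one tool to a place, in the reverse order, so that the tool now at the left end of the row (as the robot sees it) ends at the right end of the black rack, the second from the left ends second from the right, and so on. Lay each tool lengthwise in both saddles of its place between the lips, with the middle of its handle (of the marker and the stone: its own middle) midway between the two saddles, then let go. Do not disturb the tape, the tin or the brush.

Things in the scene. Friction and masses are not known exactly. Their poses are not given: they have to be found in the camera images.
- deburrer_mid (a point): hand deburring tool: blue bar handle 110 long, 16 wide, 18 high, with a thin bent steel blade beyond one end (173 in all; the blade makes no contact). The point is the middle of the blue handle, half-way up. Its y axis runs lengthwise, to the handle end; it starts in its cradle, along x of the old rail, +y end towards the robot. Grip it here from above, across its width. (Sizes in mm.)
- driver_mid (a point): slotted screwdriver: orange round handle 102 long, about 28 in diameter, steel shaft 110 long (210 in all). The point is on the axis near the middle of the orange handle, 14 above its underside. Its y axis runs lengthwise, to the handle end; it starts in its cradle, along x of the old rail, +y end towards the robot. Grip it here from above, across its width. (Sizes in mm.)
- paint_pen_mid (a point): paint marker: white round barrel with a red cap, 128 long, 16 in diameter. The point is its centre. Its y axis runs lengthwise, to the end of the barrel; it starts in its cradle, along x of the old rail, +y end towards the robot. Grip it here from above, across its width. (Sizes in mm.)
- stone_mid (a point): dressing stone: bar 100 long, 24 wide, 22 high, one half of its height brick red, the other grey. The point is its centre. Its y axis runs lengthwise, to the end nearer the robot; it starts in its cradle, along x of the old rail, +y end towards the robot. Grip it here from above, across its width. (Sizes in mm.)
- cradle_deburrer: blue cradle, clipped on the old rail and fixed, in which the deburring tool lies at the start: 54 wide (y), 78 long (x). 8 thick saddles at x = -33 and +33 carry the tool, 58 free between for fingers, floor 4 up. Origin: underside centre; saddle bottoms 26, side lips (y 25 either side) 33 above it. (Sizes in mm.)
- cradle_driver: orange cradle, clipped on the old rail and fixed, in which the screwdriver lies at the start: 54 wide (y), 78 long (x). 8 thick saddles at x = -33 and +33 carry the tool, 58 free between for fingers, floor 4 up. Origin: underside centre; saddle bottoms 26, side lips (y 25 either side) 33 above it. (Sizes in mm.)
- cradle_paint_pen: white cradle, clipped on the old rail and fixed, in which the paint marker lies at the start: 54 wide (y), 78 long (x). 8 thick saddles at x = -33 and +33 carry the tool, 58 free between for fingers, floor 4 up. Origin: underside centre; saddle bottoms 26, side lips (y 25 either side) 33 above it. (Sizes in mm.)
- cradle_stone: green cradle, clipped on the old rail and fixed, in which the dressing stone lies at the start: 54 wide (y), 78 long (x). 8 thick saddles at x = -33 and +33 carry the tool, 58 free between for fingers, floor 4 up. Origin: underside centre; saddle bottoms 26, side lips (y 25 either side) 33 above it. (Sizes in mm.)
- old_rail: aluminium plate 92 (x) by 292 (y) by 8 high, fixed, that carries the four coloured cradles side by side in a row, 68 apart along y, in any order. Origin: centre of its underside, on the bench; x away from the robot, +y to the left, turned by up to 10 deg. It may stand at the left or at the right of the bench, the new rack at the other side. (Sizes in mm.)
- new_rack: dark steel plate 92 (x) by 292 (y), four black places on it, empty, centred at x = 0 and y = +102, +34, -34, -102 (+y is left). Each is shaped like a cradle: 8 thick saddles at x = -33 and +33, 58 free between, floor 12, saddle bottoms 34, lips (y 25 either side) 41 above the bench. Tools lie along x. Origin: underside centre, on the bench; x away from robot, turned up to 10 deg. (Sizes in mm.)
- tape_mid (a point): bystander: roll of blue tape, 70 across, 18 high, lying loose; the point is its centre. Not to be moved. (Sizes in mm.)
- tin_mid (a point): bystander: round tin with a green lid, 67 across, 37 high, loose; the point is its centre. Not to be moved. (Sizes in mm.)
- brush_mid (a point): bystander: flat bench brush with a red handle, 229 long, 64 wide, 12 high, loose; the point is its centre. Not to be moved. (Sizes in mm.)

How it is judged (in metres and radians):
At the end, for the whole second after the job is handed in: Counted from the right, each tool's black place is that of its cradle counted from the left; its point is within 15 mm of the place's centre along and across, within 8 mm of its resting height, its length within 0.2 rad of the rack's x axis; all released and at rest (((y of cradle_deburrer in the frame of old_rail between 0.082 and 0.122 m and y of deburrer_mid in the frame of new_rack between -0.117 and -0.087 m) or (y of cradle_deburrer in the frame of old_rail between 0.014 and 0.054 m and y of deburrer_mid in the frame of new_rack between -0.049 and -0.019 m) or (y of cradle_deburrer in the frame of old_rail between -0.054 and -0.014 m and y of deburrer_mid in the frame of new_rack between 0.019 and 0.049 m) or (y of cradle_deburrer in the frame of old_rail between -0.122 and -0.082 m and y of deburrer_mid in the frame of new_rack between 0.087 and 0.117 m)) and x of deburrer_mid in the frame of new_rack between -0.015 and 0.015 m and z of deburrer_mid in the frame of new_rack between 0.035 and 0.051 m and angle between the y axis of each of deburrer_mid, driver_mid, paint_pen_mid, stone_mid and the x axis of new_rack, either way round below 0.2 rad and linear speed of each of deburrer, driver, paint_pen, stone below 0.02 m/s and contact force between each of deburrer, driver, paint_pen, stone and the fingers below 0.05 N and ((y of cradle_driver in the frame of old_rail between 0.082 and 0.122 m and y of driver_mid in the frame of new_rack between -0.117 and -0.087 m) or (y of cradle_driver in the frame of old_rail between 0.014 and 0.054 m and y of driver_mid in the frame of new_rack between -0.049 and -0.019 m) or (y of cradle_driver in the frame of old_rail between -0.054 and -0.014 m and y of driver_mid in the frame of new_rack between 0.019 and 0.049 m) or (y of cradle_driver in the frame of old_rail between -0.122 and -0.082 m and y of driver_mid in the frame of new_rack between 0.087 and 0.117 m)) and x of driver_mid in the frame of new_rack between -0.015 and 0.015 m and z of driver_mid in the frame of new_rack between 0.04 and 0.056 m and ((y of cradle_paint_pen in the frame of old_rail between 0.082 and 0.122 m and y of paint_pen_mid in the frame of new_rack between -0.117 and -0.087 m) or (y of cradle_paint_pen in the frame of old_rail between 0.014 and 0.054 m and y of paint_pen_mid in the frame of new_rack between -0.049 and -0.019 m) or (y of cradle_paint_pen in the frame of old_rail between -0.054 and -0.014 m and y of paint_pen_mid in the frame of new_rack between 0.019 and 0.049 m) or (y of cradle_paint_pen in the frame of old_rail between -0.122 and -0.082 m and y of paint_pen_mid in the frame of new_rack between 0.087 and 0.117 m)) and x of paint_pen_mid in the frame of new_rack between -0.015 and 0.015 m and z of paint_pen_mid in the frame of new_rack between 0.034 and 0.05 m and ((y of cradle_stone in the frame of old_rail between 0.082 and 0.122 m and y of stone_mid in the frame of new_rack between -0.117 and -0.087 m) or (y of cradle_stone in the frame of old_rail between 0.014 and 0.054 m and y of stone_mid in the frame of new_rack between -0.049 and -0.019 m) or (y of cradle_stone in the frame of old_rail between -0.054 and -0.014 m and y of stone_mid in the frame of new_rack between 0.019 and 0.049 m) or (y of cradle_stone in the frame of old_rail between -0.122 and -0.082 m and y of stone_mid in the frame of new_rack between 0.087 and 0.117 m)) and x of stone_mid in the frame of new_rack between -0.015 and 0.015 m and z of stone_mid in the frame of new_rack between 0.037 and 0.053 m); the robot touches nothing.
It fails at once if the tape is moved by more than 20 mm (distance of tape_mid from where it was at the start of the episode above 0.02 m).
It fails at once if the tin is moved by more than 20 mm (distance of tin_mid from where it was at the start of the episode above 0.02 m).
It fails at once if the brush is moved by more than 20 mm (distance of brush_mid from where it was at the start of the episode above 0.02 m).
It also fails if it takes over 99 s, if anything falls off the work surface, if the arm or the gripper's body presses on something with over 40 N, if the wrist force passes 120 N, or if a joint passes its speed limit or range.

## Working session

There is one attempt and no reset: what is moved stays moved. The work goes in short steps, Python scripts to look and compute and a tool call to move; the robot and the scene stay as the last step left them, time stands still between calls to the robot, and variables do not carry over. Pictures are saved under pics/ and viewed, about 12 in all and at most 16, crops included, and the job is handed in when it is done.

Besides the shell and the picture viewer there is one more tool, called after "Emit:" as a command line: name --argument value ..., lists and objects as JSON in quotes. step_arm: Moves the arm, as the interface text tells. Its arguments: {"type":"object","properties":{"rows":{"type":"string"}},"required":["rows"]}

```bash
mkdir -p pics; python3 - <<'E'
from rig import *
import cv2
s=get_state(); print({k:s[k] for k in('clock','position','eef_rot','grip_width','force')}, s.keys())
for n in('top','scene'):
    d=get_image(n); cv2.imwrite(f'pics/{n}0.png',cv2.resize(d['frame'][:,:,::-1],None,fx=1.5,fy=1.5)); print(n,d['fx'],d['fy'],d['cx'],d['cy'],d['dist_coeffs'],d['R'],d['t'])
E
```

```text
{'clock': 0.0, 'position': array([ 211.22007504, -561.23016505,  238.50772915]), 'eef_rot': array([-6.87384813e-04,  9.83857853e-01,  1.78950420e-01,  2.03389915e-05]), 'grip_width': 85.15051799954341, 'force': array([ 0.27370284, -0.29255848, -0.07741663])} dict_keys(['clock', 'joint_pos', 'qvel', 'joint_efforts', 'position', 'eef_rot', 'force', 'wrist_torque', 'grip_width'])
top 473.8081897938977 473.8081897938977 253.7577466006768 197.23731597025517 [0.05132366 0.         0.         0.         0.        ] [[ 1.00687757e-02 -9.99947337e-01  1.98579960e-03]
 [-9.93101615e-01 -1.02318168e-02 -1.16809644e-01]
 [ 1.16823811e-01 -7.95970688e-04 -9.93152337e-01]] [ -12.848986    596.62729309 1383.39709381]
scene 352.67010318053195 352.67010318053195 258.94189135293004 193.2968232289061 [-0.00402509  0.          0.          0.          0.        ] [[-0.9963037  -0.08363923  0.01958116]
 [-0.06379714  0.56781278 -0.82068177]
 [ 0.05752275 -0.81889751 -0.57104992]] [ 583.37825332   87.60354614 1220.80697916]
```

View pics/top0.png

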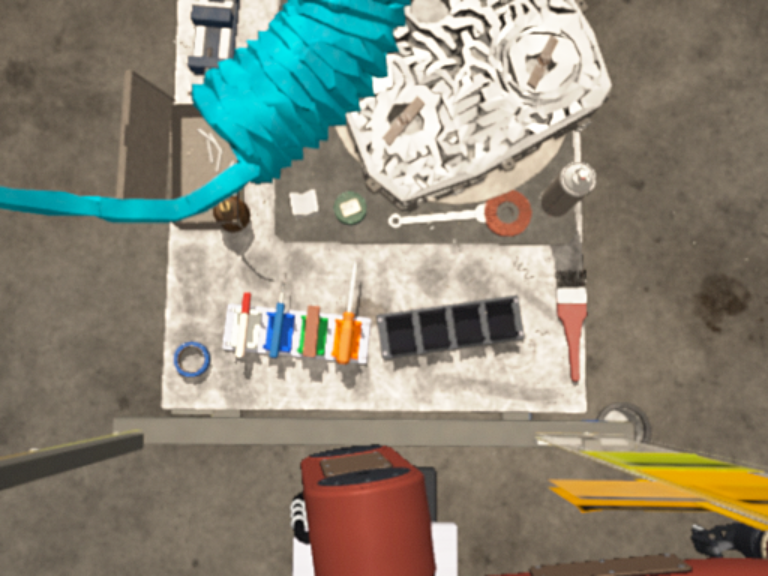

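View pics/scene0.png

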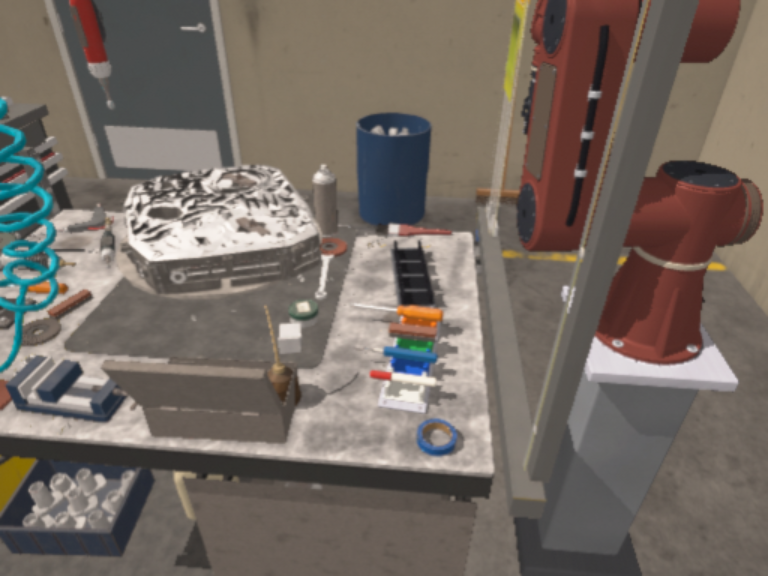

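```bash
cat > h.py <<'E'
from rig import *
import numpy as np, cv2
def K(d): return np.array([[d['fx'],0,d['cx']],[0,d['fy'],d['cy']],[0,0,1.]])
def ray(d,p):
    q=cv2.undistortPoints(np.array([[p]],float),K(d),np.array(d['dist_coeffs'])).ravel()
    R=np.array(d['R']);t=np.array(d['t']); return -R.T@t, R.T@np.array([q[0],q[1],1])
def cast(d,p,z):
    c,v=ray(d,p); return c+v*(z-c[2])/v[2]
def tri(d1,p1,d2,p2):
    A=np.zeros((3,3));b=np.zeros(3)
    for d,p in((d1,p1),(d2,p2)):
        c,v=ray(d,p);v/=np.linalg.norm(v);P=np.eye(3)-np.outer(v,v);A+=P;b+=P@c
    return np.linalg.solve(A,b)
def proj(d,X):
    return cv2.projectPoints(np.array([X],float),cv2.Rodrigues(np.array(d['R']))[0],np.array(d['t']),K(d),np.array(d['dist_coeffs']))[0].ravel()
E
python3 - <<'E'
from h import *
import rig; print([n for n in dir(rig) if n[0]!='_'])
print(getattr(rig,'tcp_to_tips',None))
t=get_image('top'); s=get_image('scene')
np.set_printoptions(precision=0,suppress=True)
for n,p in dict(Lpost=(88,288),Rpost=(365,290),Rend=(425,290),mid=(250,278),midlow=(250,297),benchcorner=(108,271),tape=(128,240),tin=(233,138),brush_low=(383,254)).items(): print(n,cast(t,p,0))
print('scene Lbase',cast(s,(355,325),0),'Rbase',cast(s,(328,145),0))
print('gripper in top',proj(t,get_state()['position']),'scene',proj(s,get_state()['position']), 'tin', proj(s,[0,0,0]))
cv2.imwrite('pics/c1.png',cv2.resize(t['frame'][180:250,140:255,::-1],None,fx=6.9,fy=6.9,interpolation=cv2.INTER_CUBIC))
cv2.imwrite('pics/c2.png',cv2.resize(t['frame'][180:250,245:360,::-1],None,fx=6.9,fy=6.9,interpolation=cv2.INTER_CUBIC))
cv2.imwrite('pics/c3.png',cv2.resize(s['frame'][150:280,220:340,::-1],None,fx=4.6,fy=4.6,interpolation=cv2.INTER_CUBIC))
E
```

```text
['MotionError', 'get_image', 'get_state', 'sign_off', 'tcp_to_tips']
8.0
Lpost [324. 484.   0.]
Rpost [ 325. -342.    0.]
Rend [ 328. -519.    0.]
mid [357.   2.   0.]
midlow [301.   1.   0.]
benchcorner [374. 427.   0.]
tape [467. 372.   0.]
tin [786.  60.   0.]
brush_low [ 433. -398.    0.]
scene Lbase [310. 452.   0.] Rbase [ 302. -522.    0.]
gripper in top [480. 347.] scene [355.  94.] tin [427. 219.]
```

View pics/c1.png

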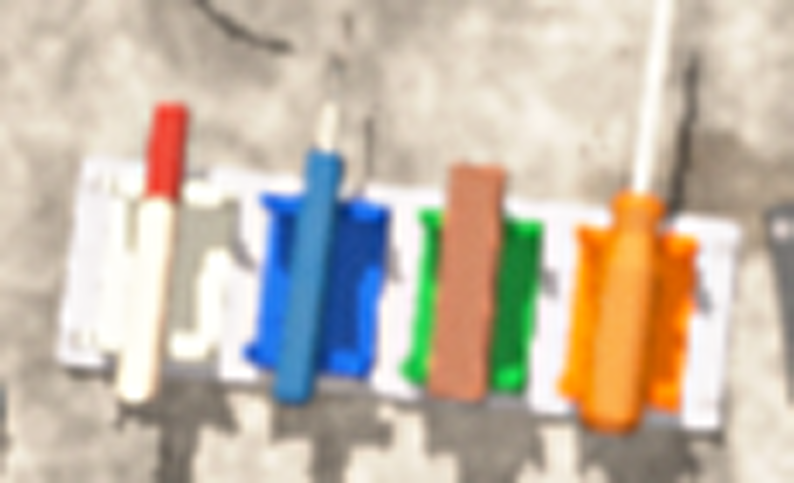

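View pics/c2.png

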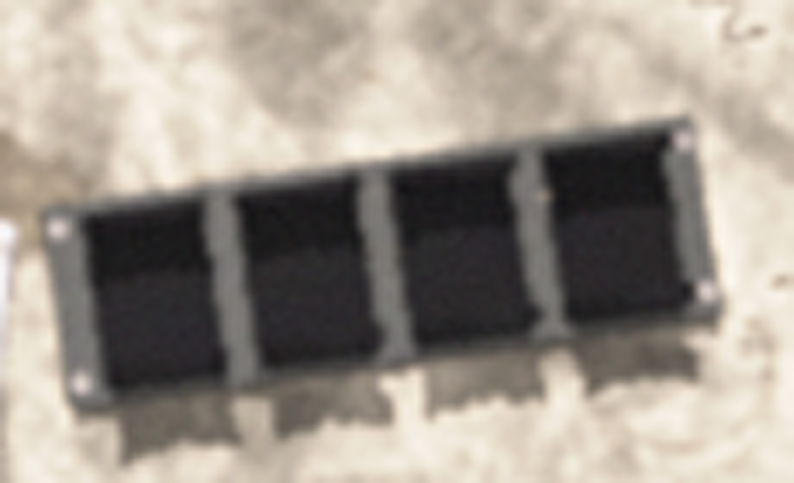

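```bash
python3 - <<'E'
from h import *
t=get_image('top'); s=get_image('scene')
a=cv2.resize(t['frame'][260:384,312:512,::-1],(800,300),interpolation=cv2.INTER_CUBIC)
b=cv2.resize(s['frame'][0:180,290:490,::-1],(333,300),interpolation=cv2.INTER_CUBIC)
c=cv2.resize(s['frame'][150:280,220:340,::-1],(277,300),interpolation=cv2.INTER_CUBIC)
o=np.zeros((600,800,3),np.uint8);o[:300]=cv2.resize(t['frame'][260:384,312:512,::-1],(800,300));o[300:,:333]=b;o[300:,340:617]=c
cv2.imwrite('pics/c4.png',o)
E
```

```text
(no output)
```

View pics/c4.png

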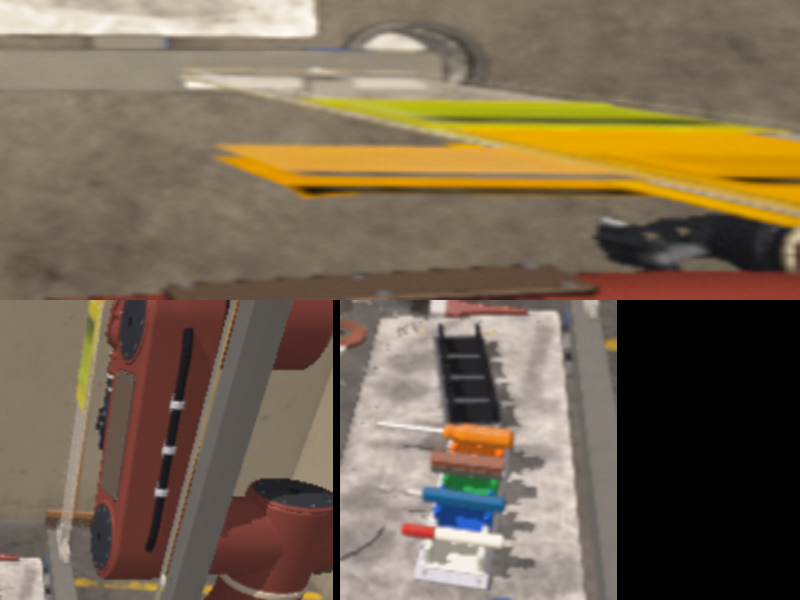

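```bash
cat > m.py <<'E'
from h import *
np.set_printoptions(precision=1,suppress=True)
t=get_image('top'); s=get_image('scene')
c1=lambda u,v:((u+.5)/6.9-.5+140,(v+.5)/6.9-.5+180)
c2=lambda u,v:((u+.5)/6.9-.5+245,(v+.5)/6.9-.5+180)
for n,(a,b,z) in dict(pen=((172,103),(138,400),42),deb=((325,150),(292,402),52),stone=((478,165),(458,398),56),drv=((640,193),(610,433),50)).items():
    A=cast(t,c1(*a),z);B=cast(t,c1(*b),z);D=B-A
    print(n,(A+B)/2,'len',np.linalg.norm(D),'ang',np.arctan2(-D[1],-D[0]))
P=[cast(t,c2(*p),8) for p in((45,210),(690,120),(718,310),(72,405))]
o=np.mean(P,0); e=(P[0]+P[3]-P[1]-P[2])/2
print('rack',o,np.linalg.norm(e),'ang',np.arctan2(-e[0],e[1]), [np.linalg.norm(P[0]-P[3]),np.linalg.norm(P[1]-P[2])])
a=np.arctan2(-e[0],e[1]); ey=np.array([-np.sin(a),np.cos(a)])
for k in(102,34,-34,-102): print('place',k,o[:2]+k*ey)
S=[cast(t,c2(*p),8) for p in((58,228),(683,140),(707,290),(85,385))]; print('screws',np.mean(S,0))
if __name__=='__main__':
  for z in(-700,-300,0,400,800): print(z,proj(t,[310,-510,z]),proj(s,[310,-510,z]))
  print('orange at floor',cast(t,(367,320),-700))
E
python3 m.py
```

```text
pen [537.5 263.9  42. ] len 128.0790900845292 ang -0.0801237411319415
deb [526.8 196.6  52. ] len 108.03849535970302 ang -0.10214410522770172
stone [524.8 128.3  56. ] len 99.28110211872931 ang -0.06355216889976953
drv [512.5  61.8  50. ] len 102.94808754146854 ang -0.10826071601871473
rack [ 539.8 -147.2    8. ] 286.919237020816 ang 0.15304154323791092 [np.float64(86.43994446820412), np.float64(84.50430674094261)]
place 102 [524.3 -46.4]
place 34 [ 534.7 -113.6]
place -34 [ 545.  -180.8]
place -102 [ 555.4 -248. ]
screws [ 540.  -148.1    8. ]
-700 [366.  281.8] [311.  253.8]
-300 [392.4 288.5] [319. 198.]
0 [422.1 296.2] [326.5 146.1]
400 [489.4 313.5] [339.2  57.6]
800 [648.5 355. ] [356.6 -64.3]
orange at floor [ 145.  -510.6 -700. ]
```

Emit:
step_arm --rows "60 16 -187 -10 0;60 16 -187 -10 0;60 16 -187 -10 0;60 16 -187 -10 0;60 16 -187 -10 -0.6;60 16 -187 -10 -0.6;60 16 -187 -10 -0.6;60 16 -187 -10 -0.6;60 16 -187 -10 -0.6;60 16 -187 -10 -0.6"

```text
clock: 1.23
position: [160.4, -381.0, 249.5]
eef_rot: [0.0, 0.886, 0.464, -0.0]
force: [-0.6, -0.0, -0.5]
grip_width: 60.0
```

```bash
cat > go.py <<'E'
import sys
from h import *
x,y,z,yaw=map(float,sys.argv[1:5])
s=get_state(); w,a,b,c=s['eef_rot']
R=np.array([[1-2*(b*b+c*c),2*(a*b-w*c),2*(a*c+w*b)],[2*(a*b+w*c),1-2*(a*a+c*c),2*(b*c-w*a)],[2*(a*c-w*b),2*(b*c+w*a),1-2*(a*a+b*b)]])
cur=np.arctan2(R[1,0],R[0,0])
tw=-((yaw-cur)); tw=(tw+np.pi)%(2*np.pi)-np.pi
print('t',round(s['clock'],2),'pos',s['position'].round(1),'yaw',round(cur,3),'tilt',R[:,2].round(3),'w',round(s['grip_width'],1),'F',s['force'].round(1),'j',s['joint_pos'].round(2))
print('shift',(R.T@(np.array([x,y,z])-s['position'])).round(1),'twist',round(tw,3))
E
python3 go.py 310 -240 240 1.6
```

```text
t 1.23 pos [ 160.4 -381.   249.5] yaw 0.964 tilt [ 0.    -0.001 -1.   ] w 60.0 F [-0.6 -0.  -0.5] j [-1.49 -0.47 -0.4   1.65  0.    0.69]
shift [201.1  42.6   9.4] twist -0.636
```

Emit:
step_arm --rows "60 201 43 0 -0.6;60 201 43 0 -0.6;60 201 43 0 -0.6;60 201 43 0 -0.6;60 201 43 0 -0.6;60 201 43 0 -0.6;60 201 43 0 -0.6;60 201 43 0 -0.6"

```text
clock: 1.9
position: [311.0, -241.0, 249.3]
eef_rot: [0.0, 0.712, 0.702, -0.0]
force: [-0.9, 0.1, 0.9]
grip_width: 60.1
```

```bash
python3 go.py 420 60 220 2.8; echo; python3 m.py|head -4
```

```text
t 1.9 pos [ 311.  -241.   249.3] yaw 1.558 tilt [-0. -0. -1.] w 60.1 F [-0.9  0.1  0.9] j [-0.99 -0.54 -0.44  1.67 -0.    0.59]
shift [302.4 105.1  29.2] twist -1.242

pen [537.5 263.9  42. ] len 128.0790900845292 ang -0.0801237411319415
deb [526.8 196.6  52. ] len 108.03849535970302 ang -0.10214410522770172
stone [524.8 128.3  56. ] len 99.28110211872931 ang -0.06355216889976953
drv [512.5  61.8  50. ] len 102.94808754146854 ang -0.10826071601871473
```

Emit:
step_arm --rows "60 302 105 30 -1.24;60 302 105 30 -1.24;60 302 105 30 -1.24;60 302 105 30 -1.24;60 302 105 30 -1.24;60 302 105 30 -1.24;60 302 105 30 -1.24;60 302 105 30 -1.24;60 302 105 30 -1.24;60 302 105 30 -1.24"

```text
clock: 2.83
position: [419.4, 60.1, 218.8]
eef_rot: [-0.001, 0.167, 0.986, -0.0]
force: [-0.4, 0.2, 0.8]
grip_width: 60.0
```

```bash
python3 go.py 513 62 120 3.04
```

```text
t 2.83 pos [419.4  60.1 218.8] yaw 2.805 tilt [-0.001  0.    -1.   ] w 60.0 F [-0.4  0.2  0.8] j [-0.17 -0.45 -0.44  1.58 -0.    0.17]
shift [-87.9  32.7  98.7] twist -0.235
```

Emit:
step_arm --rows "56 -88 33 99 -0.235;56 -88 33 99 -0.235;56 -88 33 99 -0.235;56 -88 33 99 -0.235;56 -88 33 99 -0.235;56 -88 33 99 -0.235"

```text
clock: 3.33
position: [512.7, 60.1, 119.9]
eef_rot: [-0.001, 0.055, 0.998, -0.0]
force: [-0.3, -1.0, 0.8]
grip_width: 56.1
```

```bash
python3 go.py 513 62 36 3.04; python3 - <<'E'
from h import *
t=get_image('top'); s=get_image('scene')
cv2.imwrite('pics/d1.png',np.hstack([cv2.resize(t['frame'][170:260,170:270,::-1],(400,360),interpolation=2),cv2.resize(s['frame'][170:260,220:320,::-1],(400,360),interpolation=2)]))
E
```

```text
t 3.33 pos [512.7  60.1 119.9] yaw 3.032 tilt [-0.002  0.    -1.   ] w 56.1 F [-0.3 -1.   0.8] j [-0.14 -0.14 -0.36  1.35 -0.   -0.03]
shift [-0.2  1.9 83.9] twist -0.008
```

View pics/d1.png

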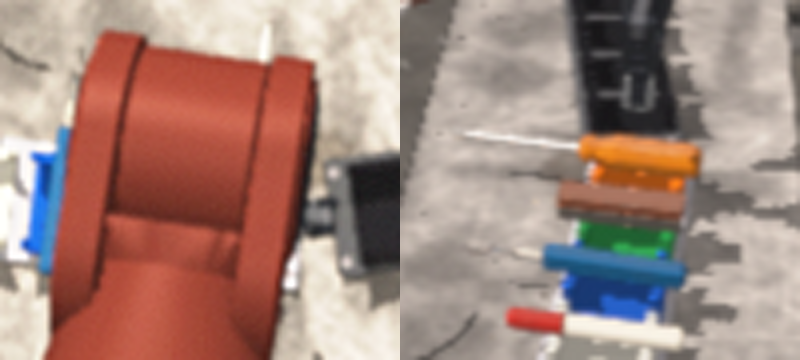

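Emit:
step_arm --rows "56 0 2 35 0;56 0 2 60 0;56 0 2 75 0;56 0 2 84 0;56 0 2 84 0"

```text
clock: 3.85
position: [512.6, 63.2, 35.9]
eef_rot: [-0.0, 0.054, 0.999, -0.0]
force: [0.8, 0.8, -0.4]
grip_width: 55.7
```

Emit:
step_arm --rows "15 0 0 0 0;15 0 0 0 0;15 0 0 0 0;15 0 0 0 0;15 0 0 0 0;15 0 0 0 0;15 0 0 0 0;15 0 0 0 0"

```text
clock: 4.52
position: [514.7, 63.1, 38.5]
eef_rot: [0.001, 0.053, 0.999, -0.0]
force: [-1.6, -0.7, 5.3]
grip_width: 27.1
```

```bash
python3 go.py 513 62 130 3.04
```

```text
t 4.52 pos [514.7  63.1  38.5] yaw 3.035 tilt [ 0.003 -0.001 -1.   ] w 27.1 F [-1.6 -0.7  5.3] j [-0.13 -0.08 -0.46  1.19 -0.   -0.02]
shift [  1.3  -1.4 -91.5] twist -0.005
```

Emit:
step_arm --rows "15 0 0 -30 0;15 0 0 -65 0;15 0 0 -95 0;15 0 0 -95 0"

```text
clock: 4.85
position: [517.1, 63.0, 139.2]
eef_rot: [0.005, 0.053, 0.999, -0.0]
force: [1.0, -0.3, -1.2]
grip_width: 26.8
```

```bash
python3 go.py 525 -46.5 120 3.295
```

```text
t 4.85 pos [517.1  63.  139.2] yaw 3.035 tilt [ 0.011 -0.001 -1.   ] w 26.8 F [ 1.  -0.3 -1.2] j [-0.13 -0.15 -0.33  1.38 -0.   -0.02]
shift [ -19.3 -108.    19.4] twist -0.26
```

Emit:
step_arm --rows "15 -19 -108 15 -0.26;15 -19 -108 15 -0.26;15 -19 -108 15 -0.26;15 -19 -108 15 -0.26;15 -19 -108 15 -0.26;15 -19 -108 15 -0.26"

```text
clock: 5.35
position: [520.9, -46.0, 116.7]
eef_rot: [0.0, -0.076, 0.997, 0.0]
force: [0.3, 0.6, -1.1]
grip_width: 27.0
```

```bash
python3 go.py 525 -46.5 38 3.295; python3 - <<'E'
from h import *
t=get_image('top'); s=get_image('scene')
cv2.imwrite('pics/d2.png',np.hstack([cv2.resize(t['frame'][170:260,210:310,::-1],(400,360),interpolation=2),cv2.resize(s['frame'][140:230,220:320,::-1],(400,360),interpolation=2)]))
E
```

```text
t 5.35 pos [520.9 -46.  116.7] yaw -2.99 tilt [ 0.  0. -1.] w 27.0 F [ 0.3  0.6 -1.1] j [-0.34 -0.12 -0.35  1.34  0.   -0.49]
shift [-3.9 -1.1 78.7] twist -0.001
```

View pics/d2.png

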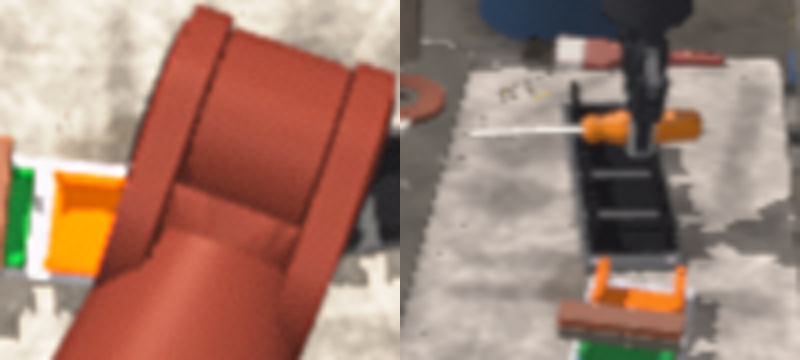

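Emit:
step_arm --rows "15 -4 -1 30 0;15 -4 -1 55 0;15 -4 -1 70 0;15 -4 -1 76 0;15 -4 -1 79 0;15 -4 -1 79 0"

```text
clock: 5.95
position: [525.2, -45.7, 38.6]
eef_rot: [0.0, -0.077, 0.997, -0.0]
force: [-0.4, -0.5, -0.1]
grip_width: 26.7
```

```bash
python3 go.py 525 -46.5 38 3.295
```

```text
t 5.95 pos [525.2 -45.7  38.6] yaw -2.987 tilt [ 0.001 -0.001 -1.   ] w 26.7 F [-0.4 -0.5 -0.1] j [-0.33 -0.05 -0.43  1.19 -0.   -0.49]
shift [ 0.4 -0.7  0.6] twist 0.001
```

Emit:
step_arm --rows "15 0 0 2 0;15 0 0 2 0;50 0 0 2 0;50 0 0 2 0;50 0 0 2 0;50 0 0 2 0;50 0 0 2 0;50 0 0 2 0"

```text
clock: 6.62
position: [524.9, -46.3, 35.2]
eef_rot: [-0.0, -0.077, 0.997, -0.0]
force: [-0.1, -0.1, -0.4]
grip_width: 50.0
```

Emit:
step_arm --rows "50 0 0 -20 0;50 0 0 -60 0;50 0 0 -95 0;50 0 0 -95 0"

```text
clock: 6.95
position: [528.2, -47.5, 137.7]
eef_rot: [0.004, -0.077, 0.997, -0.002]
force: [0.9, -1.2, 0.6]
grip_width: 49.7
```

```bash
python3 go.py 525 128 130 3.045
```

```text
t 6.95 pos [528.2 -47.5 137.7] yaw -2.988 tilt [ 0.009 -0.003 -1.   ] w 49.7 F [ 0.9 -1.2  0.6] j [-0.34 -0.12 -0.31  1.37 -0.   -0.49]
shift [-23.6 173.9   7.1] twist 0.25
```

Emit:
step_arm --rows "50 -23 174 3 0.25;50 -23 174 3 0.25;50 -23 174 3 0.25;50 -23 174 3 0.25;50 -23 174 3 0.25;50 -23 174 3 0.25;50 -23 174 3 0.25"

```text
clock: 7.53
position: [520.9, 130.0, 127.1]
eef_rot: [-0.0, 0.047, 0.999, -0.0]
force: [-0.1, -0.2, 0.5]
grip_width: 49.7
```

```bash
python3 go.py 525 128 34 3.045;  python3 - <<'E'
from h import *
t=get_image('top'); s=get_image('scene')
cv2.imwrite('pics/d3.png',np.hstack([cv2.resize(t['frame'][170:260,210:310,::-1],(400,360),interpolation=2),cv2.resize(s['frame'][150:240,220:320,::-1],(400,360),interpolation=2)]))
E
```

```text
t 7.53 pos [520.9 130.  127.1] yaw 3.047 tilt [-0. -0. -1.] w 49.7 F [-0.1 -0.2  0.5] j [ 0.   -0.08 -0.29  1.36 -0.    0.1 ]
shift [-4.3 -1.5 93.1] twist 0.002
```

View pics/d3.png

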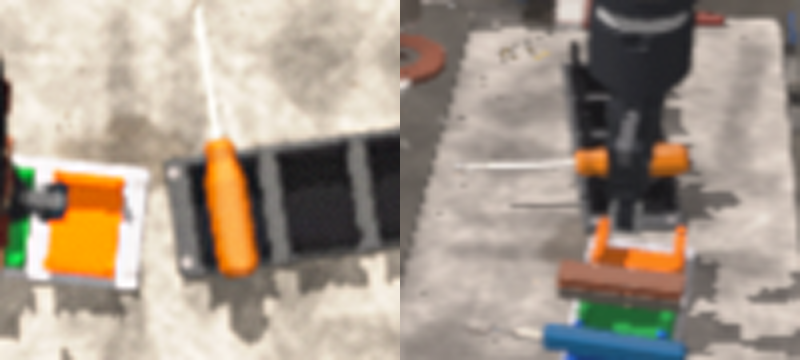

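Emit:
step_arm --rows "50 -4 -1 38 0;50 -4 -1 65 0;50 -4 -1 83 0;50 -4 -1 93 0;50 -4 -1 93 0;15 -4 -1 93 0;15 -4 -1 93 0;15 -4 -1 93 0;15 -4 -1 93 0;15 -4 -1 93 0"

```text
clock: 8.47
position: [526.3, 127.4, 36.0]
eef_rot: [0.001, 0.048, 0.999, -0.0]
force: [-0.3, -2.7, 7.1]
grip_width: 23.1
```

Emit:
step_arm --rows "15 0 0 0 0;15 0 0 0 0;15 0 0 -30 0;15 0 0 -65 0;15 0 0 -90 0;15 0 0 -90 0;15 0 0 -90 0"

```text
clock: 9.05
position: [526.2, 127.8, 126.1]
eef_rot: [0.002, 0.048, 0.999, 0.0]
force: [1.2, 0.1, -2.9]
grip_width: 23.1
```

```bash
python3 go.py 535 -114 120 3.295
```

```text
t 9.05 pos [526.2 127.8 126.1] yaw 3.045 tilt [ 0.004 -0.    -1.   ] w 23.1 F [ 1.2  0.1 -2.9] j [-0.   -0.07 -0.28  1.35 -0.    0.09]
shift [ -32.  -239.8    6.1] twist -0.25
```

Emit:
step_arm --rows "15 -32 -240 4 -0.25;15 -32 -240 4 -0.25;15 -32 -240 4 -0.25;15 -32 -240 4 -0.25;15 -32 -240 4 -0.25;15 -32 -240 4 -0.25;15 -32 -240 4 -0.25;15 -32 -240 4 -0.25;15 -32 -240 4 -0.25"

```text
clock: 9.8
position: [532.8, -113.8, 118.9]
eef_rot: [-0.001, -0.076, 0.997, 0.001]
force: [-1.0, 0.6, -1.8]
grip_width: 23.2
```

```bash
python3 go.py 535 -114 38 3.295;  python3 - <<'E'
from h import *
s=get_image('scene')
cv2.imwrite('pics/d4.png',cv2.resize(s['frame'][120:220,230:330,::-1],(500,500),interpolation=2))
E
```

```text
t 9.8 pos [ 532.8 -113.8  118.9] yaw -2.989 tilt [-0.002  0.001 -1.   ] w 23.2 F [-1.   0.6 -1.8] j [-0.45 -0.05 -0.28  1.35  0.   -0.6 ]
shift [-2.3 -0.7 80.9] twist -0.001
```

View pics/d4.png

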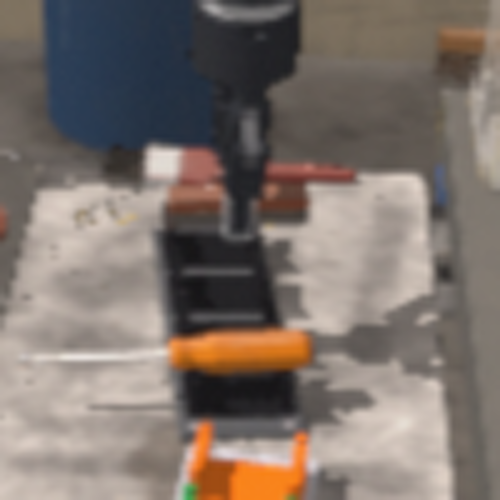

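Emit:
step_arm --rows "15 -2 -1 35 0;15 -2 -1 60 0;15 -2 -1 76 0;15 -2 -1 82 0;15 -2 -1 84 0;15 -2 -1 84 0;50 -2 -1 84 0;50 -2 -1 84 0;50 -2 -1 84 0;50 -2 -1 84 0"

```text
clock: 10.68
position: [536.0, -114.7, 36.6]
eef_rot: [0.0, -0.077, 0.997, -0.0]
force: [-0.2, 0.2, -0.6]
grip_width: 49.8
```

Emit:
step_arm --rows "50 0 0 0 0;50 0 0 0 0;50 0 0 -20 0;50 0 0 -60 0;50 0 0 -95 0;50 0 0 -95 0;50 0 0 -95 0"

```text
clock: 11.27
position: [537.3, -115.7, 134.0]
eef_rot: [0.002, -0.076, 0.997, -0.001]
force: [0.5, 0.2, -1.1]
grip_width: 49.7
```

```bash
python3 go.py 527 196.5 125 3.045
```

```text
t 11.27 pos [ 537.3 -115.7  134. ] yaw -2.989 tilt [ 0.004 -0.002 -1.   ] w 49.7 F [ 0.5  0.2 -1.1] j [-0.45 -0.05 -0.25  1.37 -0.   -0.6 ]
shift [-37.4 310.2   8.3] twist 0.25
```

Emit:
step_arm --rows "44 -37 310 5 0.25;44 -37 310 5 0.25;44 -37 310 5 0.25;44 -37 310 5 0.25;44 -37 310 5 0.25;44 -37 310 5 0.25;44 -37 310 5 0.25;44 -37 310 5 0.25;44 -37 310 5 0.25;44 -37 310 5 0.25"

```text
clock: 12.1
position: [523.9, 198.3, 124.8]
eef_rot: [-0.001, 0.047, 0.999, -0.0]
force: [0.5, -0.7, -0.9]
grip_width: 44.2
```

```bash
python3 go.py 527 196.5 32 3.045
```

```text
t 12.1 pos [523.9 198.3 124.8] yaw 3.048 tilt [-0.002 -0.001 -1.   ] w 44.2 F [ 0.5 -0.7 -0.9] j [ 0.13 -0.   -0.22  1.36 -0.    0.22]
shift [-3.4 -1.4 92.8] twist 0.003
```

Emit:
step_arm --rows "44 -3 -1 38 0;44 -3 -1 65 0;44 -3 -1 83 0;44 -3 -1 93 0;44 -3 -1 93 0;5 -3 -1 93 0;5 -3 -1 93 0;5 -3 -1 93 0;5 -3 -1 93 0;5 -3 -1 93 0"

```text
clock: 12.93
position: [529.2, 195.7, 34.9]
eef_rot: [0.001, 0.048, 0.999, -0.0]
force: [-0.3, -1.8, 6.5]
grip_width: 14.8
```

Emit:
step_arm --rows "5 0 0 0 0;5 0 0 0 0;5 0 0 0 0;5 0 0 -30 0;5 0 0 -65 0;5 0 0 -95 0;5 0 0 -95 0;5 0 0 -95 0"

```text
clock: 13.6
position: [529.5, 196.1, 130.8]
eef_rot: [0.002, 0.048, 0.999, 0.0]
force: [0.4, -0.2, -2.6]
grip_width: 14.4
```

```bash
python3 go.py 545.5 -181 120 3.295
```

```text
t 13.6 pos [529.5 196.1 130.8] yaw 3.045 tilt [ 0.004  0.001 -1.   ] w 14.4 F [ 0.4 -0.2 -2.6] j [ 0.12 -0.   -0.21  1.36  0.    0.22]
shift [ -52.3 -373.8   10.6] twist -0.25
```

Emit:
step_arm --rows "5 -54 -374 8 -0.25;5 -54 -374 8 -0.25;5 -54 -374 8 -0.25;5 -54 -374 8 -0.25;5 -54 -374 8 -0.25;5 -54 -374 8 -0.25;5 -54 -374 8 -0.25;5 -54 -374 8 -0.25;5 -54 -374 8 -0.25;5 -54 -374 8 -0.25"

```text
clock: 14.43
position: [544.7, -186.8, 118.7]
eef_rot: [-0.001, -0.074, 0.997, -0.0]
force: [0.3, 0.6, -0.5]
grip_width: 14.7
```

Emit:
step_arm --rows "5 -54 -374 8 -0.25"

```text
clock: 14.52
position: [555.7, -219.6, 117.6]
eef_rot: [-0.001, -0.137, 0.991, 0.002]
force: [0.5, 1.7, 0.1]
grip_width: 14.8
```

```bash
python3 go.py 547 -181 33 3.295
```

```text
t 14.52 pos [ 555.7 -219.6  117.6] yaw -2.866 tilt [-0.003  0.004 -1.   ] w 14.8 F [0.5 1.7 0.1] j [-0.6   0.12 -0.11  1.35  0.   -0.87]
shift [-2.3 39.1 84.8] twist 0.122
```

The extra row was taken as a new relative shift, a harmless slip. I'll let it settle, then correct it.

Emit:
step_arm --rows "5 0 0 0 0;5 0 0 0 0;5 0 0 0 0"

```text
clock: 14.77
position: [557.1, -220.7, 118.2]
eef_rot: [-0.001, -0.138, 0.99, 0.001]
force: [-0.8, 1.1, -0.1]
grip_width: 14.6
```

```bash
python3 go.py 547 -181 120 3.295
```

```text
t 14.77 pos [ 557.1 -220.7  118.2] yaw -2.865 tilt [-0.002  0.001 -1.   ] w 14.6 F [-0.8  1.1 -0.1] j [-0.6   0.12 -0.11  1.35  0.   -0.87]
shift [-1.1 41.  -1.7] twist 0.123
```

Emit:
step_arm --rows "5 -1 41 0 0.123;5 -1 41 0 0.123;5 -1 41 0 0.123;5 -1 41 0 0.123;5 -1 41 0 0.123"

```text
clock: 15.18
position: [547.7, -181.6, 119.9]
eef_rot: [0.0, -0.078, 0.997, -0.0]
force: [0.1, -0.2, 0.1]
grip_width: 14.8
```

```bash
python3 go.py 547 -181 33 3.295
```

```text
t 15.18 pos [ 547.7 -181.6  119.9] yaw -2.985 tilt [ 0.001 -0.001 -1.   ] w 14.8 F [ 0.1 -0.2  0.1] j [-0.55  0.05 -0.18  1.34 -0.   -0.7 ]
shift [ 0.7  0.8 86.9] twist 0.003
```

Emit:
step_arm --rows "5 1 1 38 0;5 1 1 63 0;5 1 1 78 0;5 1 1 84 0;5 1 1 86 0;5 1 1 86 0;42 1 1 86 0;42 1 1 86 0;42 1 1 86 0;42 1 1 86 0"

```text
clock: 16.02
position: [546.4, -181.2, 33.6]
eef_rot: [0.0, -0.077, 0.997, -0.0]
force: [0.0, 0.7, -0.1]
grip_width: 41.7
```

Emit:
step_arm --rows "42 0 0 0 0;42 0 0 0 0;42 0 0 -20 0;42 0 0 -60 0;42 0 0 -95 0;42 0 0 -95 0;42 0 0 -95 0"

```text
clock: 16.6
position: [547.8, -181.9, 131.1]
eef_rot: [0.002, -0.078, 0.997, -0.001]
force: [0.3, -0.5, -0.5]
grip_width: 42.2
```

```bash
python3 go.py 537 264 125 3.045
```

```text
t 16.6 pos [ 547.8 -181.9  131.1] yaw -2.986 tilt [ 0.004 -0.003 -1.   ] w 42.2 F [ 0.3 -0.5 -0.5] j [-0.55  0.04 -0.17  1.36 -0.   -0.7 ]
shift [-58.3 442.2   4.9] twist 0.252
```

Emit:
step_arm --rows "42 -53 400 3 0.252;42 -53 400 3 0.252;42 -53 400 3 0.252;42 -53 400 3 0.252;42 -53 400 3 0.252;42 -53 400 3 0.252;42 -53 400 3 0.252;42 -53 400 3 0.252;42 -53 400 3 0.252;42 -53 400 3 0.252"

```text
clock: 17.43
position: [535.3, 225.3, 123.8]
eef_rot: [-0.001, 0.048, 0.999, -0.0]
force: [0.1, -0.2, -0.4]
grip_width: 42.4
```

Emit:
step_arm --rows "42 0 0 0 0;42 0 0 0 0"

```text
clock: 17.6
position: [535.6, 223.9, 123.7]
eef_rot: [-0.001, 0.047, 0.999, -0.0]
force: [0.1, 0.2, 0.4]
grip_width: 42.0
```

```bash
python3 go.py 537 264 125 3.045
```

```text
t 17.6 pos [535.6 223.9 123.7] yaw 3.048 tilt [-0.002 -0.001 -1.   ] w 42.0 F [0.1 0.2 0.4] j [ 0.17  0.06 -0.16  1.35 -0.    0.26]
shift [ 2.3 40.  -1.3] twist 0.003
```

Emit:
step_arm --rows "42 2 40 0 0;42 2 40 0 0;42 2 40 0 0;42 2 40 38 0;42 2 40 65 0;42 2 40 83 0;42 2 40 92 0;42 2 40 92 0"

```text
clock: 18.27
position: [537.1, 260.6, 30.8]
eef_rot: [-0.002, 0.049, 0.999, -0.001]
force: [0.1, 0.3, 0.5]
grip_width: 41.8
```

Emit:
step_arm --rows "5 0 0 0 0;5 0 0 0 0;5 0 0 0 0;5 0 0 0 0;5 0 0 0 0;5 0 0 0 0;5 0 0 0 0;5 0 0 0 0"

```text
clock: 18.93
position: [540.0, 262.5, 35.1]
eef_rot: [0.001, 0.048, 0.999, 0.0]
force: [0.6, -1.1, 7.2]
grip_width: 14.9
```

Emit:
step_arm --rows "5 0 0 -30 0;5 0 0 -65 0;5 0 0 -95 0;5 0 0 -95 0;5 0 0 -95 0"

```text
clock: 19.35
position: [540.2, 262.9, 131.1]
eef_rot: [0.002, 0.048, 0.999, 0.001]
force: [-0.9, 0.6, -1.2]
grip_width: 15.2
```

```bash
python3 go.py 558 -248 120 3.295
```

```text
t 19.35 pos [540.2 262.9 131.1] yaw 3.045 tilt [ 0.005  0.001 -1.   ] w 15.2 F [-0.9  0.6 -1.2] j [ 0.24  0.11 -0.1   1.36 -0.    0.33]
shift [ -66.9 -506.8   10.6] twist -0.25
```

Emit:
step_arm --rows "5 -50 -380 8 -0.25;5 -50 -380 8 -0.25;5 -50 -380 8 -0.25;5 -50 -380 8 -0.25;5 -50 -380 8 -0.25;5 -50 -380 8 -0.25;5 -50 -380 8 -0.25;5 -50 -380 8 -0.25;5 -50 -380 8 -0.25;5 -50 -380 8 -0.25"

```text
clock: 20.18
position: [550.8, -125.2, 118.9]
eef_rot: [-0.001, -0.075, 0.997, -0.0]
force: [-0.6, 0.2, -0.6]
grip_width: 14.7
```

Emit:
step_arm --rows "5 0 0 0 0;5 0 0 0 0"

```text
clock: 20.35
position: [551.0, -120.6, 119.2]
eef_rot: [-0.001, -0.076, 0.997, 0.001]
force: [0.2, 0.8, -1.9]
grip_width: 15.1
```

```bash
python3 go.py 558 -248 120 3.295
```

```text
t 20.35 pos [ 551.  -120.6  119.2] yaw -2.99 tilt [-0.002  0.001 -1.   ] w 15.1 F [ 0.2  0.8 -1.9] j [-0.45  0.01 -0.22  1.34  0.   -0.6 ]
shift [  12.3 -127.    -0.9] twist -0.002
```

Emit:
step_arm --rows "5 12 -127 0 0;5 12 -127 0 0;5 12 -127 0 0;5 12 -127 0 0;5 12 -127 0 0;5 12 -127 0 0"

```text
clock: 20.85
position: [559.2, -246.1, 119.8]
eef_rot: [-0.0, -0.077, 0.997, 0.001]
force: [-0.1, 0.2, 0.2]
grip_width: 14.9
```

```bash
python3 go.py 557.5 -248 33 3.295;  python3 - <<'E'
from h import *
t=get_image('top'); s=get_image('scene')
cv2.imwrite('pics/d5.png',np.hstack([cv2.resize(t['frame'][170:260,240:340,::-1],(400,360),interpolation=2),cv2.resize(s['frame'][120:210,230:330,::-1],(400,360),interpolation=2)]))
E
```

```text
t 20.85 pos [ 559.2 -246.1  119.8] yaw -2.987 tilt [-0.001  0.001 -1.   ] w 14.9 F [-0.1  0.2  0.2] j [-0.63  0.15 -0.07  1.35  0.   -0.78]
shift [ 1.9 -1.7 86.8] twist 0.001
```

View pics/d5.png

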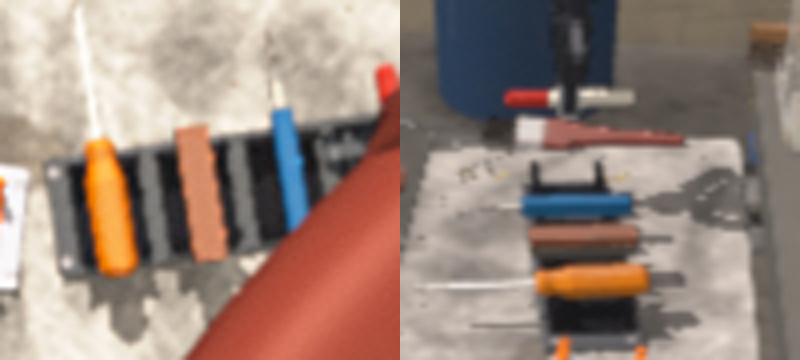

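Emit:
step_arm --rows "5 2 -2 38 0;5 2 -2 63 0;5 2 -2 78 0;5 2 -2 84 0;5 2 -2 87 0;5 2 -2 87 0;42 2 -2 87 0;42 2 -2 87 0;42 2 -2 87 0;42 2 -2 87 0"

```text
clock: 21.78
position: [557.7, -249.8, 33.5]
eef_rot: [0.0, -0.077, 0.997, -0.0]
force: [0.5, 0.3, 0.3]
grip_width: 41.7
```

Emit:
step_arm --rows "42 0 0 0 0;42 0 0 0 0;42 0 0 -20 0;42 0 0 -60 0;42 0 0 -100 0;42 0 0 -130 0;42 0 0 -130 0"

```text
clock: 22.37
position: [560.2, -252.2, 171.3]
eef_rot: [0.004, -0.077, 0.997, -0.003]
force: [0.8, -0.9, 0.8]
grip_width: 42.1
```

```bash
python3 go.py 420 60 200 3.14
```

```text
t 22.37 pos [ 560.2 -252.2  171.3] yaw -2.988 tilt [ 0.008 -0.006 -1.   ] w 42.1 F [ 0.8 -0.9  0.8] j [-0.64  0.13  0.    1.43 -0.   -0.79]
shift [ 90.7 329.7 -31.8] twist 0.155
```

Emit:
step_arm --rows "42 91 330 -30 0.15;42 91 330 -30 0.15;42 91 330 -30 0.15;42 91 330 -30 0.15;42 91 330 -30 0.15;42 91 330 -30 0.15;42 91 330 -30 0.15;42 91 330 -30 0.15;42 91 330 -30 0.15;42 91 330 -30 0.15"

```text
clock: 23.2
position: [416.5, 64.1, 193.9]
eef_rot: [0.001, -0.003, 1.0, 0.0]
force: [0.1, -1.3, -0.3]
grip_width: 42.2
```

```bash
python3 - <<'E'
from h import *
t=get_image('top')
cv2.imwrite('pics/d6.png',cv2.resize(t['frame'][170:250,245:360,::-1],None,fx=6.9,fy=6.9,interpolation=2))
E
```

```text
(no output)
```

View pics/d6.png

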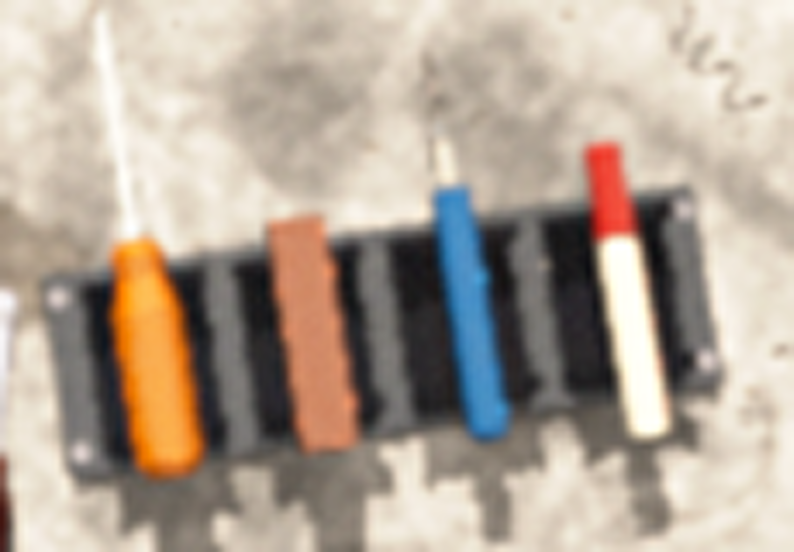

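```bash
python3 - <<'E'
from h import *
np.set_printoptions(precision=1,suppress=True)
t=get_image('top')
c=lambda p:((p[0]+.5)/6.9-.5+245,(p[1]+.5)/6.9-.5+170)
o=np.array([540,-147.6]);a=.153;R=np.array([[np.cos(a),-np.sin(a)],[np.sin(a),np.cos(a)]])
for n,(p,q,z) in dict(drv=((135,243),(170,475),50),stone=((297,220),(328,448),56),deb=((452,190),(490,437),52),pen=((603,145),(650,437),42)).items():
    A,B=(R.T@(cast(t,c(k),z)[:2]-o) for k in(p,q)); print(n,(A+B)/2,np.linalg.norm(A-B),'ang',np.arctan2((A-B)[1],(A-B)[0]))
s=get_state();print(s['clock'],s['position'],abs(s['qvel']).max())
E
```

```text
drv [ -0.9 103.5] 100.08783977100964 ang 0.0034659444627399235
stone [-0.4 34.8] 97.83079372930402 ang -0.017133850769067958
deb [ -1.  -33.7] 106.57038232625582 ang -0.00553580331946801
pen [  -0.2 -102.6] 127.0413948647024 ang -0.004417772686339928
23.3 [417.6  61.8 193.3] 0.03167639355290483
```

All four are within about 2 mm of their targets. Handing in.

```bash
python3 -c "
from rig import *
print(sign_off())"
```

```text
the job is handed in; nothing more can be done
None
```

All four tools are in the black rack in reverse order and released, and I handed the job in at about 23 s. From left to right the rack now holds the screwdriver, stone, deburrer and marker; the old row was marker, deburrer, stone, screwdriver.

- **Last check (top camera):** each tool's middle was within about 1 mm of the place centre along the rack and 1.5 mm across it. Each tool's length was within 0.02 rad of the rack's x axis.
- **Robot:** the gripper was open and clear of everything, holding still above the bench.
- **Not measured:** I did not measure resting heights. I also did not re-measure the tape, tin and brush, but no move came near them and no unexpected forces showed.
- **Slip:** one extra command carried the deburrer about 40 mm past its place while it was held high. I moved it back before lowering it.

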